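# Rock the tube block out of its spring dock

## Task

The blue tube block sits tight in its dock, clasped by a spring catch on its left and right flank. Take it by the fin on top, rock it side to side, towards one catch and then the other, so that each flank climbs past its catch until the block is free, and finish while holding it: upright, just clear above the dock it came from (about one to five centimetres over the rim), still in the gripper. The dock is not bolted down and a straight pull would only lift it off the worktop, so keep it standing on its feet about where it is, and leave the other things on the bench alone.

Things in the scene. Friction and masses are not known exactly. Their poses are not given: they have to be found in the camera images.
- dock: dark steel base plate 110 x 200 x 10 mm (x, y, z) on rubber feet, loose on the worktop, 1.35 kg, with a grey well in its middle, held by nothing. Origin: centre of its underside; y runs along the 200 mm and through both spring catches, z up. A straight pull on the block needs both catches at once, more than the dock's weight, so it lifts the dock too.
- block: blue block 40 x 48 x 48 mm (x, y, z), about 0.25 kg, an aluminium fin centred on its top. Origin: centre of its underside, at first on the well floor, axes parallel to the dock's. To free it, lean it about its x axis (up to 0.25 rad either way in the well): one y flank up 10 mm with the other down (0.2 rad), then the other up 18 mm, then the first up 18 mm, then lift.
- block_fin (a point): middle of the fin, 80 mm above the block's underside, where to pinch from above across its 16 mm thickness (the block's y). The fin is 34 mm wide in x and stands 44 mm tall, from 48 to 92 mm above the underside
- block_foot (a point): centre of the block's underside (the block's origin)
- block_flank (a point): on the block's +y flank, 24 mm from its middle, 16 mm up, at the upper of two barbed ribs along x, 3.5 mm proud, crests 15.7 and 7.7 mm above the underside, sloping above, steep below; the -y flank is alike. Both ribs start under the brass nose. Raised about 10 mm, the flank is caught with its upper rib resting on the nose and stays up; raised about 18 mm it is free
- dock_rim (a point): centre of the well's mouth at rim height, 40 mm above the dock's underside. The well is 44 mm in x, 62 mm in y and 30 mm deep (floor 10 mm above the dock's underside)
- dock_catch (a point): brass nose of the catch on the well's +y side, 27 mm from the middle, 32 mm above the dock's underside, 22 mm long in x, 5 mm thick; it gives way outwards up to 6 mm against a spring (8 N at rest). The -y side has the same. Passing one rib takes about 9 N upward on that side
- timer: white bench timer, 58 x 62 x 18 mm, lying loose; bystander; origin: centre of its underside
- petri_red: red-rimmed petri dish, 94 mm across, 30 mm tall, loose; bystander; origin: centre of its underside
- oil_bottle: small amber dropper bottle with red bulb, 28 mm across, 83 mm tall, standing loose; bystander; origin: centre of its underside

How it is judged:
On the way, in this order (a step that is already met when the one before it is completed fails the run):
1. the block is rocked over: one flank up past its catch, while its foot is still deep in the well (angle between block's own z axis and vertical above 0.12 rad and z of block_foot in the frame of dock_rim below -0.018 m and angle between dock's own z axis and vertical below 0.04 rad), for 0.1 s.
2. the block is out, its underside above the dock's rim (z of block_foot in the frame of dock_rim above 0.003 m), for 0.1 s.
At the end, for the whole second after the job is handed in: The block is held in the fingers (over 2 N), still (under 30 mm/s), upright within 0.17 rad, its underside 5 to 70 mm above the rim and within 40 mm sideways of the well's centre, touching no part of the dock; the dock stands flat on the worktop within 50 mm of where it began (z of block_foot in the frame of dock_rim between 0.005 and 0.07 m and horizontal distance between block_foot and dock_rim below 0.04 m and angle between block's own z axis and vertical below 0.17 rad and contact force between the fingers and block above 2 N and contact force between block and dock below 0.1 N and linear speed of block below 0.03 m/s and height (world z) of dock below 0.004 m and angle between dock's own z axis and vertical below 0.03 rad and distance of dock from where it was at the start of the episode below 0.05 m); the arm keeps its last pose, push and grip.
It fails at once if the dock is lifted or tipped (its origin more than 8 mm up or it leans over 0.07 rad) (height (world z) of dock above 0.008 m or angle between dock's own z axis and vertical above 0.07 rad).
It fails at once if the dock is pushed more than 60 mm (distance of dock from where it was at the start of the episode above 0.06 m).
It fails at once if a bystander is moved by more than 20 mm (distance of any of timer, petri_red, oil_bottle from where it was at the start of the episode above 0.02 m).
It also fails if it takes over 45 s, if anything falls off the work surface, if the arm or the gripper's body presses on something with over 40 N, if the wrist force passes 120 N, or if a joint passes its speed limit or range.

## Robot

A 6-joint arm with a two-finger parallel gripper is mounted at the origin on the work surface; the furniture and walls round the work are solid. World frame = base frame: x ahead of the robot, y to its left, z up, the work surface at z = 0. Lengths are in m, angles in rad, forces in N, time in s.
With the tool pointing down it reaches from about 0.35 to 0.725 m from the base axis. Payload 6 kg.
Tool frame: the origin (TCP) lies at the very end of the fingers, on their centre line; the grasp point (between the pads) lies 19 mm behind it; z points along the fingers, y is the line along which they close (so a half turn about z gives the same grasp; the last joint's range is limited). The gripper opens to 85 mm and grips with 20 to 120 N. Pads are 22 mm wide; open, the fingers measure 114 mm over their backs; the gripper's body (76 mm by 85 mm) begins 54 mm behind the grasp point. The pads swing forward as they close: fully open they stand 13 mm farther back than shut.
Start: joints at [-0.899, 0.04, 0.085, 0, -1.615, -0.334], TCP at [0.199, -0.566, 0.231] pointing down, gripper open.
Joint ranges: [-2.56, 2.56], [-1.29, 2.01], [-1.08, 1.49], [-3.29, 1.98], [-2.81, -0.18], [-2.99, 2.99]. Speed limits (rad/s): [2.57, 2.57, 3.01, 3.14, 3.14, 3.14].

## Interface

Orientations are given as a rotation vector (axis times angle).
In Python, from workcell import arm gives the robot as it stands. The module is installed in compiled form; this text tells all that it offers.
- The arm moves only by the tool play_rows, never from a script. Its argument "moves" is a list of rows, each an object with "offset": the shift along the tool's x, y, z in units of 500 mm (1.0 is 500 mm), a list of three; "rot": the turn, a rotation vector about the tool's x, y, z in units of 90 degrees (1.0 is 90 degrees), a list of three; "jaw": the opening, from -1 (shut) to 1 (fully open). A call has 1 to 10 rows; each row shifts and turns the commanded pose from where the row before left it, along the tool's axes as they then stand; what a row does not reach is not made up. A row lasts 1/8 s, in which the tool goes at most 62.5 mm and 10.7 degrees, less where a joint would pass 70% of its speed; a pose out of reach is approached as far as the arm can. A call with a number of a shift or a turn outside -1 to 1 is refused whole. A call with a gripper value outside its range is refused whole. The fingers move at their own pace and stop on an object; the grip force is fixed at half the most. Time passes only in rows, so rows that do not move let the fingers close. It gives the time, the measured TCP pose, the force, the opening and the grip force at its end, in the units of the state.
- arm.state(): the state, without advancing time (a new reading comes with each control period).
- arm.get_image(name): name is "side" or "top"; returns the picture (480x640x3 uint8, red, green, blue); there is no depth.
- arm.camera_params(name): a dict with "mtx" (3x3 intrinsics, pixels), "rvec" (rotation vector, rad) and "tvec" (3), from world to camera coordinates, as OpenCV has them. Camera axes: x right, y down, z forward; pixel columns grow to the right and rows downward; lengths in m; the calibration is good to about 2 mm. A picture is of the moment at which its call begins. camera_params takes no time and is no camera call.
- arm.sign_off(): hands the job in; it is judged then, once.
The state is a dict: "clock": time; "q": joint angles; "qvel": joint speeds; "tau": joint torques, N m; "tool_pos": TCP position; "ee_rot": TCP orientation; "ft_force": force on the tool from outside, world axes, zero at the start; "torque": the same for the moment, N m; "grip_width": finger opening in m; "grasp_force": force on a finger pad.
Only numpy, scipy, OpenCV 4.12 (cv2) and the standard library are available. Lean on these libraries where they do the work, as an engineer would, in place of code of your own. Each camera call takes 0.05 s, during which the arm holds its last target. There are 200 camera calls.

## Working session

There is one attempt and no reset: what is moved stays moved. The work goes in short steps, Python scripts to look and compute and a tool call to move; the robot and the scene stay as the last step left them, time stands still between calls to the robot, and variables do not carry over. Pictures are saved under pics/ and viewed, at most 10 in all, crops included, and the job is handed in when it is done.

Besides the shell and the picture viewer there is one more tool, called after "Emit:" as name(argument=value, ...) on one line, values as JSON. play_rows: Moves the arm, as the interface text tells. Shifts and turns lie within -1 to 1; 1 stands for 500 mm of shift or 90 degrees of turn. Its arguments: {"type":"object","properties":{"moves":{"type":"array","items":{"type":"object","properties":{"offset":{"type":"array","items":{"type":"number"}},"rot":{"type":"array","items":{"type":"number"}},"jaw":{"type":"number"}}}}},"required":["moves"]}

```bash
mkdir -p pics; python3 - <<'E'
from workcell import arm
import cv2
s=arm.state();print(s)
for n in("side","top"):
    cv2.imwrite(f"pics/{n}0.png",arm.get_image(n)[:,:,::-1]);print(n,arm.camera_params(n))
E
```

```text
{'clock': 0.0, 'q': array([-8.99286640e-01,  4.07856314e-02,  8.38139528e-02, -4.41307244e-04,
       -1.61551425e+00, -3.33704676e-01]), 'qvel': array([-1.70644610e-03, -3.46281722e-05,  1.23532653e-04, -3.64632771e-04,
       -2.09866860e-03,  2.80595141e-04]), 'tau': array([-6.49741996e-04, -3.68184614e+01,  3.47419024e+01,  6.93263367e+00,
       -5.45354866e-03,  8.92261539e-06]), 'tool_pos': array([ 0.19881201, -0.56575289,  0.23029982]), 'ee_rot': array([ 5.28061434e-01, -3.09645964e+00, -2.65903926e-03]), 'ft_force': array([-0.45058565, -0.29376276, -0.41123136]), 'torque': array([-0.05443213,  0.0609359 , -0.02357632]), 'grasp_force': 0.0, 'grip_width': 0.08566763833741643}
side {'mtx': array([[594.87977326,   0.        , 310.74435328],
       [  0.        , 594.87977326, 245.33041931],
       [  0.        ,   0.        ,   1.        ]]), 'rvec': array([ 0.05072123, -2.61115878,  1.73866628]), 'tvec': array([0.39808218, 0.06181593, 1.14130757])}
top {'mtx': array([[511.95062379,   0.        , 334.70894235],
       [  0.        , 511.95062379, 240.6559787 ],
       [  0.        ,   0.        ,   1.        ]]), 'rvec': array([ 2.16088562, -2.15495059,  0.18242858]), 'tvec': array([0.05434547, 0.43008855, 1.09804196])}
```

View pics/top0.png

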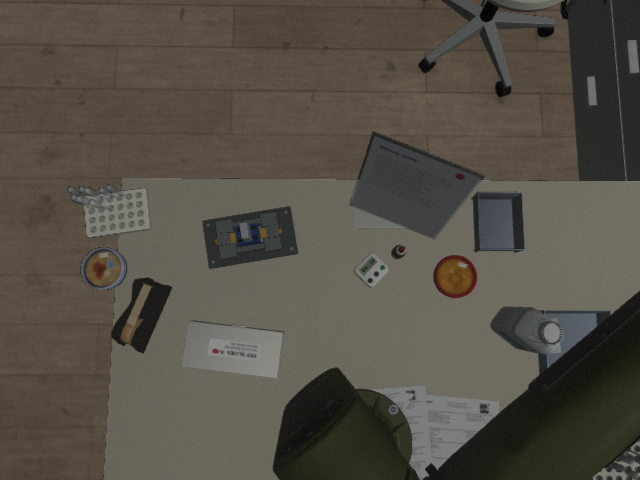

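View pics/side0.png

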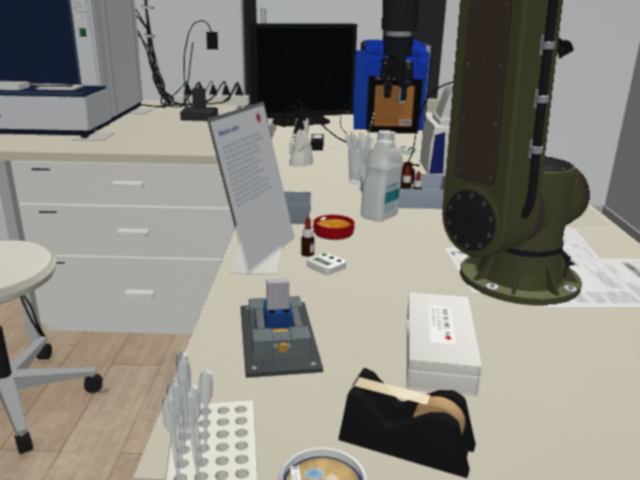

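The top view shows the dock at about (250,237), with its long axis left-right and slightly turned. The sign stand is at (415,185) and the side view shows the fin at (278,294). I'll measure these next.

```bash
cat > h.py <<'E'
import cv2,numpy as np
from scipy.spatial.transform import Rotation as R
from workcell import arm
def ray(n,p):
    c=arm.camera_params(n);Rm=cv2.Rodrigues(c["rvec"])[0]
    d=Rm.T@np.linalg.inv(c["mtx"])@[p[0],p[1],1];o=-Rm.T@c["tvec"];return o,d/np.linalg.norm(d)
def plane(n,p,z):
    o,d=ray(n,p);return o+d*(z-o[2])/d[2]
def two(p,q):
    o1,d1=ray("top",p);o2,d2=ray("side",q)
    t=np.linalg.lstsq(np.c_[d1,-d2],o2-o1,rcond=None)[0];a=o1+d1*t[0];b=o2+d2*t[1];return (a+b)/2,np.linalg.norm(a-b)
def proj(n,X):
    c=arm.camera_params(n);return cv2.projectPoints(np.float64([X]),c["rvec"],c["tvec"],c["mtx"],None)[0].ravel()
E
python3 - <<'E'
from h import *
np.set_printoptions(precision=4,suppress=True)
t=cv2.imread("pics/top0.png");s=cv2.imread("pics/side0.png")
g=t.max(2).astype(int)
m=np.zeros(g.shape,np.uint8);m[195:280,190:310]=(g[195:280,190:310]<110)*255
m=cv2.morphologyEx(m,cv2.MORPH_CLOSE,np.ones((9,9)))
c=max(cv2.findContours(m,0,2)[0],key=cv2.contourArea);r=cv2.minAreaRect(c);bp=cv2.boxPoints(r)
print(r);P=np.array([plane("top",p,.01) for p in bp]);print(P,P.mean(0));print([np.linalg.norm(P[i]-P[i-1]) for i in range(4)])
for i in range(4):
    e=P[i]-P[i-1];print(np.degrees(np.arctan2(e[1],e[0])))
for n,p,z in [("top",(482,177),.2),("top",(435,238),0),("top",(350,205),0),("top",(374,133),.2)]:print(p,plane(n,p,z))
print("sign top",two((374,133),(213,120)),two((482,177),(262,103)))
a=cv2.resize(t[200:275,195:305],None,fx=5,fy=5,interpolation=2);b=cv2.resize(s[270:380,230:330],None,fx=3.4,fy=3.4,interpolation=2)
H=max(a.shape[0],b.shape[0]);o=np.zeros((H,550,3),np.uint8);o[:a.shape[0],:550]=a
cv2.imwrite("pics/top1.png",a);cv2.imwrite("pics/side1.png",cv2.resize(s[270:380,230:330],None,fx=5,fy=5,interpolation=2))
E
```

```text
((249.5, 237.0), (84.0, 119.0), 90.0)
[[0.5356 0.3819 0.01  ]
 [0.5374 0.1135 0.01  ]
 [0.3467 0.112  0.01  ]
 [0.346  0.3741 0.01  ]] [0.4414 0.2454 0.01  ]
[np.float64(0.18969901809257234), np.float64(0.26839101570708374), np.float64(0.19067801765446254), np.float64(0.26211787010230003)]
2.363981124763019
-89.60779345477847
-179.53219489480156
90.15369270127388
(482, 177) [ 0.5299 -0.2227  0.2   ]
(435, 238) [ 0.4415 -0.1736  0.    ]
(350, 205) [0.517  0.0198 0.    ]
(374, 133) [ 0.6158 -0.016   0.2   ]
sign top (array([ 0.5788, -0.007 ,  0.2895]), np.float64(0.007766237376533554)) (array([ 0.5069, -0.1942,  0.2884]), np.float64(0.002676859006768699))
```

View pics/top1.png

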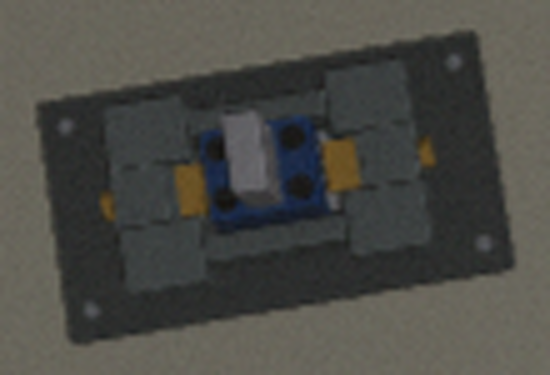

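View pics/side1.png

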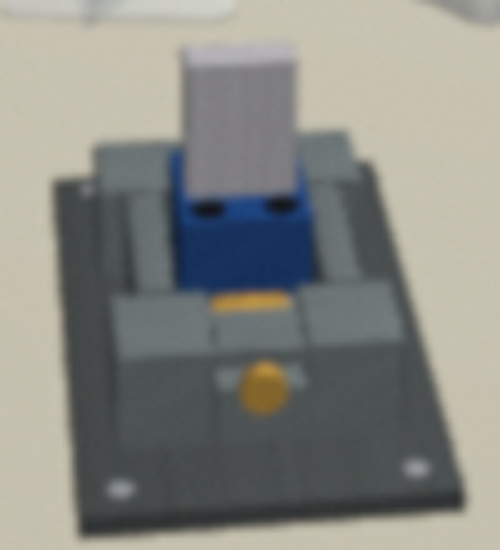

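The crops show the plate corners in the top crop at (38,103), (473,32), (513,268) and (77,343). The fin top's centre is at about (247,152) in the top crop and (240,57) in the side crop.

```bash
python3 - <<'E'
from h import *
np.set_printoptions(precision=4,suppress=True)
t=cv2.imread("pics/top0.png")
g=t.max(2).astype(int);sub=g[195:280,190:310]
lab=cv2.threshold(sub.astype(np.uint8),0,255,cv2.THRESH_OTSU);print("otsu",lab[0])
m=np.zeros(g.shape,np.uint8);m[195:280,190:310]=(sub<80)*255
m=cv2.morphologyEx(m,cv2.MORPH_CLOSE,np.ones((7,7)))
c=max(cv2.findContours(m,0,2)[0],key=cv2.contourArea);r=cv2.minAreaRect(c);print("mask",r)
C=np.array([(38,103),(473,32),(513,268),(77,343)])/5+[195,200]-.4
for nm,B in(("eye",C),("mask",cv2.boxPoints(r))):
    P=np.array([plane("top",p,.01) for p in B]);print(nm,P.mean(0),[round(float(np.linalg.norm(P[i]-P[i-1])),4) for i in range(4)])
    print([round(float(np.degrees(np.arctan2(*(P[i]-P[i-1])[1::-1]))),2) for i in range(4)])
tp=np.array((247,152))/5+[195,200]-.4;sp=np.array((240,57))/5+[230,270]-.4
print("fin top",plane("top",tp,.102),plane("side",sp,.102),two(tp,sp))
s=arm.state();print(R.from_rotvec(s["ee_rot"]).as_matrix())
# brass noses at z~.032
for p in((190,190),(342,165)):print("nose",plane("top",np.array(p)/5+[195,200]-.4,.0345))
E
```

```text
otsu 78.0
mask ((249.17568969726562, 237.05404663085938), (49.155296325683594, 90.74824523925781), 80.53767395019531)
eye [0.4409 0.2451 0.01  ] [0.1099, 0.1972, 0.1091, 0.1954]
[11.14, -80.15, -169.81, 100.08]
mask [0.4406 0.2461 0.01  ] [0.1111, 0.203, 0.112, 0.2003]
[11.4, -79.95, -169.98, 99.77]
fin top [0.4409 0.2442 0.102 ] [0.4416 0.2492 0.102 ] (array([0.4416, 0.2446, 0.0997]), np.float64(0.000772911699539276))
[[-0.9435 -0.3315 -0.0007]
 [-0.3315  0.9435  0.0015]
 [ 0.0001  0.0016 -1.    ]]
nose [0.4351 0.279  0.0345]
nose [0.4465 0.213  0.0345]
```

Emit:
play_rows(moves=[{"offset": [0,0,-0.1],"rot": [0,0,0.052],"jaw": 1},{"offset": [0,0,-0.1],"rot": [0,0,0.052],"jaw": 1},{"offset": [0,0,-0.1],"rot": [0,0,0],"jaw": 1},{"offset": [0,0,0],"rot": [0,0,0],"jaw": 1},{"offset": [-0.038,0.076,0],"rot": [0,0,0],"jaw": 1},{"offset": [-0.038,0.076,0],"rot": [0,0,0],"jaw": 1},{"offset": [-0.038,0.076,0],"rot": [0,0,0],"jaw": 1},{"offset": [-0.038,0.076,0],"rot": [0,0,0],"jaw": 1},{"offset": [-0.038,0.076,0],"rot": [0,0,0],"jaw": 1},{"offset": [-0.038,0.076,0],"rot": [0,0,0],"jaw": 1}])

```text
clock: 1.35
tool_pos: [0.2716, -0.3204, 0.3803]
ee_rot: [0.273, -3.129, -0.002]
ft_force: [0.2, 0.1, -0.8]
grip_width: 0.0851
grasp_force: 0.0
```

Emit:
play_rows(moves=[{"offset": [-0.038,0.076,0],"rot": [0,0,0],"jaw": 1},{"offset": [-0.038,0.076,0],"rot": [0,0,0],"jaw": 1},{"offset": [-0.038,0.076,0],"rot": [0,0,0],"jaw": 1},{"offset": [-0.038,0.076,0],"rot": [0,0,0],"jaw": 1},{"offset": [-0.038,0.076,0],"rot": [0,0,0],"jaw": 1},{"offset": [-0.038,0.076,0],"rot": [0,0,0],"jaw": 1},{"offset": [-0.038,0.076,0],"rot": [0,0,0],"jaw": 1},{"offset": [-0.038,0.076,0],"rot": [0,0,0],"jaw": 1},{"offset": [-0.038,0.076,0],"rot": [0,0,0],"jaw": 1},{"offset": [-0.038,0.076,0],"rot": [0,0,0],"jaw": 1}])

```text
clock: 2.6
tool_pos: [0.3927, 0.087, 0.3806]
ee_rot: [0.275, -3.129, 0.0]
ft_force: [1.5, -0.1, -0.1]
grip_width: 0.0856
grasp_force: 0.0
```

Emit:
play_rows(moves=[{"offset": [-0.038,0.076,0],"rot": [0,0,0],"jaw": 1},{"offset": [-0.038,0.076,0],"rot": [0,0,0],"jaw": 1},{"offset": [-0.038,0.076,0],"rot": [0,0,0],"jaw": 1},{"offset": [-0.038,0.076,0],"rot": [0,0,0],"jaw": 1},{"offset": [0,0,0],"rot": [0,0,0],"jaw": 1},{"offset": [0,0,0],"rot": [0,0,0],"jaw": 1}])

```text
clock: 3.35
tool_pos: [0.4411, 0.2482, 0.3807]
ee_rot: [0.274, -3.129, 0.002]
ft_force: [0.0, 1.0, 0.1]
grip_width: 0.0855
grasp_force: 0.0
```

```bash
cat > st.py <<'E'
from h import *
np.set_printoptions(precision=4,suppress=True)
s=arm.state();M=R.from_rotvec(s["ee_rot"]).as_matrix();print(s["clock"],s["tool_pos"],"\n",M,"\nF",s["ft_force"],s["torque"],s["grip_width"],s["grasp_force"],"yaw y",np.degrees(np.arctan2(M[1,1],M[0,1])))
print("to target, tool axes, units",M.T@(np.array([.441,.2455,.07])-s["tool_pos"])/.5)
E
python3 st.py
```

```text
3.35 [0.4411 0.2482 0.3807] 
 [[-0.9848 -0.1738 -0.0008]
 [-0.1738  0.9848 -0.0011]
 [ 0.001  -0.0009 -1.    ]] 
F [0.0347 0.9893 0.0718] [-0.0239  0.039   0.039 ] 0.0854743168839299 0.0 yaw y 100.00635847977694
to target, tool axes, units [ 0.0005 -0.0046  0.6214]
```

Emit:
play_rows(moves=[{"offset": [0,-0.005,0.08],"rot": [0,0,0],"jaw": 1},{"offset": [0,0,0.08],"rot": [0,0,0],"jaw": 1},{"offset": [0,0,0.08],"rot": [0,0,0],"jaw": 1},{"offset": [0,0,0.08],"rot": [0,0,0],"jaw": 1},{"offset": [0,0,0.08],"rot": [0,0,0],"jaw": 1},{"offset": [0,0,0.08],"rot": [0,0,0],"jaw": 1},{"offset": [0,0,0.05],"rot": [0,0,0],"jaw": 1},{"offset": [0,0,0],"rot": [0,0,0],"jaw": 1},{"offset": [0,0,0],"rot": [0,0,0],"jaw": 1}])

```text
clock: 4.47
tool_pos: [0.4423, 0.2458, 0.1183]
ee_rot: [-0.273, 3.127, 0.002]
ft_force: [0.5, -0.1, 0.5]
grip_width: 0.0852
grasp_force: 0.0
```

```bash
python3 st.py; python3 - <<'E'
from h import *
a=arm.get_image("side")[:,:,::-1];b=arm.get_image("top")[:,:,::-1]
cv2.imwrite("pics/c2.png",np.hstack([cv2.resize(a[210:380,200:340],(400,486)),cv2.resize(b[170:290,190:310],(400,486))]))
E
```

```text
4.475 [0.4423 0.2458 0.1183] 
 [[-0.9849 -0.1732  0.0022]
 [-0.1732  0.9849  0.0016]
 [-0.0025  0.0012 -1.    ]] 
F [ 0.5066 -0.1     0.5388] [-0.0169 -0.0198  0.0412] 0.08524446070057713 0.0 yaw y 99.97326348861758
to target, tool axes, units [ 0.0029 -0.0003  0.0965]
```

View pics/c2.png

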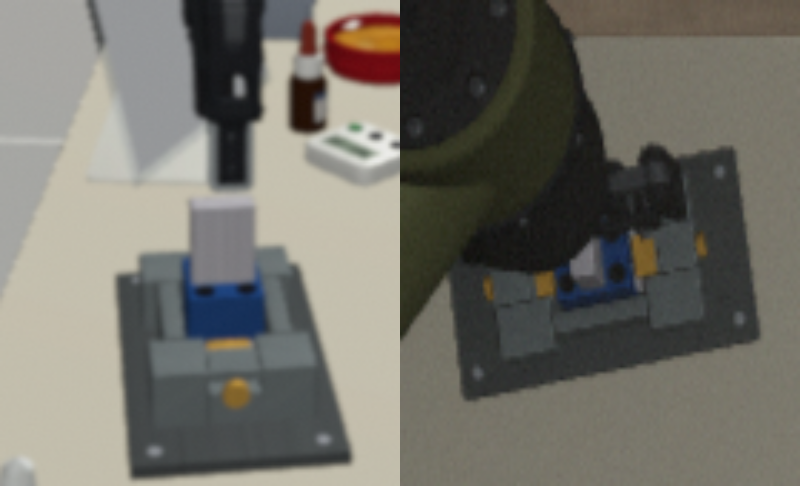

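The crops show the fingers open above the fin and lined up with it. The dock hasn't moved. I'll descend the last 48 mm and close.

Emit:
play_rows(moves=[{"offset": [0.003,0,0.03],"rot": [0,0,0],"jaw": 1},{"offset": [0,0,0.03],"rot": [0,0,0],"jaw": 1},{"offset": [0,0,0.03],"rot": [0,0,0],"jaw": 1},{"offset": [0,0,0.006],"rot": [0,0,0],"jaw": 1},{"offset": [0,0,0],"rot": [0,0,0],"jaw": 1},{"offset": [0,0,0],"rot": [0,0,0],"jaw": -0.2},{"offset": [0,0,0],"rot": [0,0,0],"jaw": -0.4}])

```text
clock: 5.45
tool_pos: [0.4404, 0.2459, 0.0689]
ee_rot: [-0.274, 3.129, 0.001]
ft_force: [0.2, 0.6, 0.4]
grip_width: 0.0515
grasp_force: 0.0
```

Emit:
play_rows(moves=[{"offset": [0,0,0],"rot": [0,0,0],"jaw": -0.6},{"offset": [0,0,0],"rot": [0,0,0],"jaw": -0.8},{"offset": [0,0,0],"rot": [0,0,0],"jaw": -1},{"offset": [0,0,0],"rot": [0,0,0],"jaw": -1},{"offset": [0,0,0],"rot": [0,0,0],"jaw": -1},{"offset": [0,0,0],"rot": [0,0,0],"jaw": -1}])

```text
clock: 6.2
tool_pos: [0.4402, 0.2454, 0.0684]
ee_rot: [-0.274, 3.13, -0.001]
ft_force: [0.8, -3.1, 2.7]
grip_width: 0.0153
grasp_force: 58.9
```

```bash
python3 st.py
```

```text
6.2 [0.4402 0.2454 0.0684] 
 [[-0.9848 -0.1735  0.0001]
 [-0.1735  0.9848 -0.0004]
 [ 0.     -0.0004 -1.    ]] 
F [ 0.8079 -3.1371  2.7132] [-1.0513 -0.1315 -0.0173] 0.015322027176614942 58.92838776111603 yaw y 99.99035831063574
to target, tool axes, units [-0.0016 -0.0001 -0.0031]
```

```bash
cat > path.py <<'E'
from h import *
import sys,json
def tcp(a,b,h=58.4,zc=22):
    th=np.arcsin((a-b)/48);zf=(a+b)/2
    return np.array([-(zc-zf)*np.tan(th)+h*np.sin(th),zf+h*np.cos(th)]),th
def rows(A,B,n):
    out=[];A=np.array(A,float);B=np.array(B,float)
    for i in range(n):
        p,t=tcp(*(A+(B-A)*i/n));q,u=tcp(*(A+(B-A)*(i+1)/n))
        d=q-p;ty=np.array([np.cos(t),-np.sin(t)]);tz=-np.array([np.sin(t),np.cos(t)])
        out.append([round(d@ty/500,4),round(d@tz/500,4),round((u-t)/(np.pi/2),4)])
    return out
if __name__=="__main__":
    v=[float(x) for x in sys.argv[1:]]
    for r in rows(v[:2],v[2:4],int(v[4])):print(r)
E
python3 path.py 0 0 10.5 0 5; echo; python3 path.py 10.5 0 9.5 18.5 8;echo; python3 path.py 9.5 18.5 18.5 18.5 5
```

```text
[np.float64(0.0033), np.float64(-0.002), np.float64(0.0279)]
[np.float64(0.0034), np.float64(-0.0019), np.float64(0.0279)]
[np.float64(0.0035), np.float64(-0.0018), np.float64(0.028)]
[np.float64(0.0036), np.float64(-0.0018), np.float64(0.0282)]
[np.float64(0.0037), np.float64(-0.0017), np.float64(0.0284)]

[np.float64(-0.0044), np.float64(-0.0025), np.float64(-0.033)]
[np.float64(-0.0045), np.float64(-0.0023), np.float64(-0.0327)]
[np.float64(-0.0046), np.float64(-0.0022), np.float64(-0.0325)]
[np.float64(-0.0047), np.float64(-0.0021), np.float64(-0.0324)]
[np.float64(-0.0048), np.float64(-0.0021), np.float64(-0.0323)]
[np.float64(-0.0049), np.float64(-0.002), np.float64(-0.0324)]
[np.float64(-0.005), np.float64(-0.002), np.float64(-0.0325)]
[np.float64(-0.0052), np.float64(-0.0019), np.float64(-0.0328)]

[np.float64(0.0039), np.float64(-0.0019), np.float64(0.0242)]
[np.float64(0.0039), np.float64(-0.0018), np.float64(0.0241)]
[np.float64(0.004), np.float64(-0.0018), np.float64(0.024)]
[np.float64(0.0041), np.float64(-0.0017), np.float64(0.0239)]
[np.float64(0.0041), np.float64(-0.0017), np.float64(0.0239)]
```

Phase 1: first two rows, watching the force.

Emit:
play_rows(moves=[{"offset": [0,0.0033,-0.002],"rot": [0.028,0,0],"jaw": -1},{"offset": [0,0.0034,-0.0019],"rot": [0.028,0,0],"jaw": -1},{"offset": [0,0,0],"rot": [0,0,0],"jaw": -1}])

```text
clock: 6.58
tool_pos: [0.4394, 0.2498, 0.07]
ee_rot: [-0.276, 3.119, -0.14]
ft_force: [2.0, -1.0, -0.5]
grip_width: 0.0155
grasp_force: 59.0
```

```bash
python3 st.py
```

```text
6.575 [0.4394 0.2498 0.07  ] 
 [[-0.9845 -0.1747  0.0156]
 [-0.1754  0.9805 -0.0882]
 [ 0.0001 -0.0895 -0.996 ]] 
F [ 1.982  -1.024  -0.5113] [ 0.0178 -0.4418 -0.0538] 0.015523838918492863 58.950462341308594 yaw y 100.10242431588217
to target, tool axes, units [-0.0017 -0.0089  0.0008]
```

Emit:
play_rows(moves=[{"offset": [0,0.0035,-0.0018],"rot": [0.028,0,0],"jaw": -1},{"offset": [0,0.0036,-0.0018],"rot": [0.028,0,0],"jaw": -1},{"offset": [0,0.0037,-0.0017],"rot": [0.028,0,0],"jaw": -1},{"offset": [0,0,0],"rot": [0,0,0],"jaw": -1},{"offset": [0,0,0],"rot": [0,0,0],"jaw": -1}])

```text
clock: 7.2
tool_pos: [0.4383, 0.2547, 0.0716]
ee_rot: [-0.271, 3.093, -0.341]
ft_force: [2.0, -1.4, -4.7]
grip_width: 0.0149
grasp_force: 59.2
```

```bash
python3 st.py; python3 - <<'E'
from h import *
a=arm.get_image("side")[:,:,::-1];b=arm.get_image("top")[:,:,::-1]
cv2.imwrite("pics/c3.png",np.hstack([cv2.resize(a[255:375,235:325],(400,533),interpolation=2),cv2.resize(b[195:285,200:300],(400,533),interpolation=2)]))
E
```

```text
7.2 [0.4383 0.2547 0.0716] 
 [[-0.9848 -0.1697  0.0371]
 [-0.1737  0.9611 -0.2146]
 [ 0.0007 -0.2178 -0.976 ]] 
F [ 2.0441 -1.423  -4.708 ] [ 0.8244 -0.4294  0.0991] 0.014946465656571628 59.23010230064392 yaw y 100.0121780855177
to target, tool axes, units [-0.0021 -0.0178  0.0073]
```

View pics/c3.png

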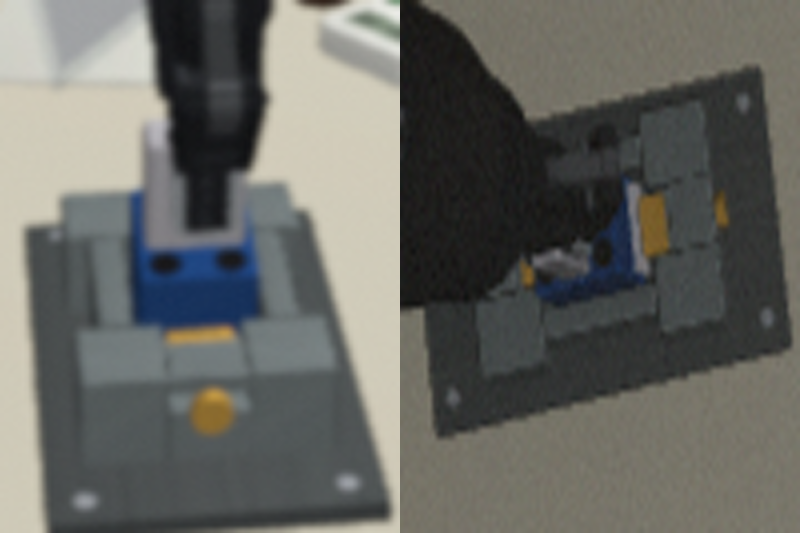

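The crop shows the block leaning towards +y, with its -y rib strip visible beside the nose, and the dock is flat. I'll add a touch more tilt, then reverse halfway.

```bash
python3 path.py 10.5 0 11.3 0 1; python3 path.py 11.3 0 9.8 4 3;echo; python3 path.py 9.8 4 9.8 18.5 8
```

```text
[np.float64(0.0014), np.float64(-0.0007), np.float64(0.0109)]
[np.float64(-0.0033), np.float64(-0.0011), np.float64(-0.0249)]
[np.float64(-0.0033), np.float64(-0.001), np.float64(-0.0247)]
[np.float64(-0.0033), np.float64(-0.0009), np.float64(-0.0246)]

[np.float64(-0.0034), np.float64(-0.0019), np.float64(-0.0242)]
[np.float64(-0.0034), np.float64(-0.0018), np.float64(-0.0241)]
[np.float64(-0.0035), np.float64(-0.0018), np.float64(-0.024)]
[np.float64(-0.0035), np.float64(-0.0017), np.float64(-0.024)]
[np.float64(-0.0036), np.float64(-0.0017), np.float64(-0.0241)]
[np.float64(-0.0037), np.float64(-0.0017), np.float64(-0.0241)]
[np.float64(-0.0038), np.float64(-0.0017), np.float64(-0.0242)]
[np.float64(-0.0039), np.float64(-0.0017), np.float64(-0.0244)]
```

Emit:
play_rows(moves=[{"offset": [0,0.0006,-0.0003],"rot": [0.011,0,0],"jaw": -1},{"offset": [0,0,0],"rot": [0,0,0],"jaw": -1},{"offset": [0,0,0],"rot": [0,0,0],"jaw": -1}])

```text
clock: 7.68
tool_pos: [0.4383, 0.2552, 0.0717]
ee_rot: [-0.27, 3.088, -0.367]
ft_force: [-0.4, 1.4, -7.1]
grip_width: 0.0155
grasp_force: 59.0
```

Emit:
play_rows(moves=[{"offset": [0,-0.0028,-0.0013],"rot": [-0.025,0,0],"jaw": -1},{"offset": [0,-0.0032,-0.001],"rot": [-0.025,0,0],"jaw": -1},{"offset": [0,-0.0033,-0.0009],"rot": [-0.025,0,0],"jaw": -1},{"offset": [0,0,0],"rot": [0,0,0],"jaw": -1},{"offset": [0,0,0],"rot": [0,0,0],"jaw": -1}])

```text
clock: 8.3
tool_pos: [0.4387, 0.25, 0.0741]
ee_rot: [-0.271, 3.115, -0.188]
ft_force: [-0.7, -1.1, -12.7]
grip_width: 0.0152
grasp_force: 59.1
```

```bash
python3 st.py
```

```text
8.3 [0.4387 0.25   0.0741] 
 [[-0.9849 -0.1718  0.0191]
 [-0.1728  0.9778 -0.1185]
 [ 0.0017 -0.12   -0.9928]] 
F [ -0.692   -1.076  -12.6553] [ 0.5301  0.3732 -0.0549] 0.01515099804141548 59.12858426570892 yaw y 99.96473510393758
to target, tool axes, units [-0.0029 -0.0086  0.0093]
```

Emit:
play_rows(moves=[{"offset": [0,-0.0034,-0.0019],"rot": [-0.024,0,0],"jaw": -1},{"offset": [0,-0.0034,-0.0018],"rot": [-0.024,0,0],"jaw": -1},{"offset": [0,0,0],"rot": [0,0,0],"jaw": -1}])

```text
clock: 8.68
tool_pos: [0.4402, 0.2476, 0.0783]
ee_rot: [-0.272, 3.124, -0.064]
ft_force: [-3.3, -0.5, -3.5]
grip_width: 0.0151
grasp_force: 60.3
```

```bash
python3 st.py
```

```text
8.675 [0.4402 0.2476 0.0783] 
 [[-0.985  -0.1724  0.0085]
 [-0.1726  0.9842 -0.0405]
 [-0.0014 -0.0413 -0.9991]] 
F [-3.2932 -0.5382 -3.5088] [ 0.3694  1.7984 -0.0907] 0.015105544067615979 60.27795910835266 yaw y 99.93473292738221
to target, tool axes, units [-0.0008 -0.0036  0.0167]
```

Emit:
play_rows(moves=[{"offset": [0,-0.0035,-0.0018],"rot": [-0.024,0,0],"jaw": -1},{"offset": [0,-0.0035,-0.0017],"rot": [-0.024,0,0],"jaw": -1},{"offset": [0,-0.0036,-0.0017],"rot": [-0.024,0,0],"jaw": -1},{"offset": [0,0,0],"rot": [0,0,0],"jaw": -1},{"offset": [0,0,0],"rot": [0,0,0],"jaw": -1}])

```text
clock: 9.3
tool_pos: [0.4407, 0.2422, 0.0794]
ee_rot: [0.272, -3.122, -0.108]
ft_force: [-1.1, -0.5, -11.1]
grip_width: 0.0156
grasp_force: 59.3
```

```bash
python3 st.py
```

```text
9.3 [0.4407 0.2422 0.0794] 
 [[-0.9849 -0.1727 -0.0122]
 [-0.1731  0.9826  0.0678]
 [ 0.0003  0.0689 -0.9976]] 
F [ -1.0617  -0.487  -11.1212] [-0.6385  0.2022  0.0053] 0.015645971585539403 59.317347407341 yaw y 99.96783268092744
to target, tool axes, units [-0.0017  0.0051  0.0193]
```

Emit:
play_rows(moves=[{"offset": [0,-0.0037,-0.0017],"rot": [-0.024,0,0],"jaw": -1},{"offset": [0,-0.0038,-0.0017],"rot": [-0.024,0,0],"jaw": -1},{"offset": [0,-0.0039,-0.0017],"rot": [-0.025,0,0],"jaw": -1},{"offset": [0,0,0],"rot": [0,0,0],"jaw": -1},{"offset": [0,0,0],"rot": [0,0,0],"jaw": -1}])

```text
clock: 9.93
tool_pos: [0.4427, 0.2373, 0.0832]
ee_rot: [0.272, -3.103, -0.289]
ft_force: [-1.8, 2.4, -1.7]
grip_width: 0.0154
grasp_force: 60.6
```

```bash
python3 st.py; python3 - <<'E'
from h import *
a=arm.get_image("side")[:,:,::-1];b=arm.get_image("top")[:,:,::-1]
cv2.imwrite("pics/c4.png",np.hstack([cv2.resize(a[255:375,235:325],(400,533),interpolation=2),cv2.resize(b[195:285,200:300],(400,533),interpolation=2)]))
E
```

```text
9.925 [0.4427 0.2373 0.0832] 
 [[-0.9848 -0.1711 -0.0289]
 [-0.1735  0.9678  0.1823]
 [-0.0032  0.1845 -0.9828]] 
F [-1.8359  2.4134 -1.7032] [0.5    0.7216 0.0939] 0.015402552136396767 60.64241945743561 yaw y 100.02355773109437
to target, tool axes, units [0.0005 0.0115 0.0289]
```

View pics/c4.png

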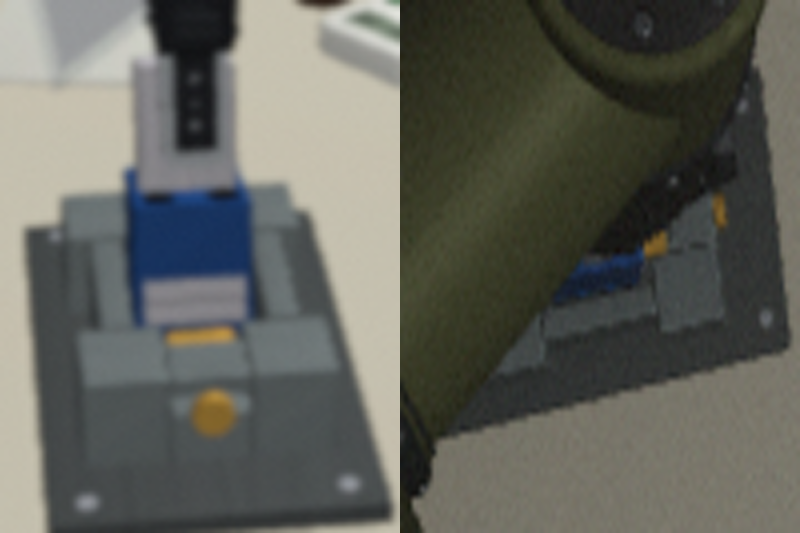

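The side crop shows both ribs of the +y flank above the nose at about (195,300). The dock is flat and in place. Next the -y flank comes up.

Emit:
play_rows(moves=[{"offset": [0,0.0039,-0.0019],"rot": [0.024,0,0],"jaw": -1},{"offset": [0,0.0039,-0.0018],"rot": [0.024,0,0],"jaw": -1},{"offset": [0,0.004,-0.0018],"rot": [0.024,0,0],"jaw": -1},{"offset": [0,0,0],"rot": [0,0,0],"jaw": -1},{"offset": [0,0,0],"rot": [0,0,0],"jaw": -1}])

```text
clock: 10.65
tool_pos: [0.4407, 0.242, 0.0851]
ee_rot: [0.274, -3.121, -0.11]
ft_force: [0.7, 1.4, -4.2]
grip_width: 0.015
grasp_force: 60.4
```

```bash
python3 st.py; python3 path.py 9.8 18.5 20 18.5 6
```

```text
10.65 [0.4407 0.242  0.0851] 
 [[-0.9847 -0.1737 -0.0124]
 [-0.1741  0.9823  0.0691]
 [ 0.0002  0.0702 -0.9975]] 
F [ 0.6557  1.3924 -4.2493] [0.2846 0.0645 0.0093] 0.014973896517063762 60.40744721889496 yaw y 100.02780981558908
to target, tool axes, units [-0.0018  0.0047  0.0305]
[np.float64(0.0037), np.float64(-0.0017), np.float64(0.0229)]
[np.float64(0.0037), np.float64(-0.0017), np.float64(0.0227)]
[np.float64(0.0038), np.float64(-0.0017), np.float64(0.0226)]
[np.float64(0.0038), np.float64(-0.0017), np.float64(0.0226)]
[np.float64(0.0039), np.float64(-0.0016), np.float64(0.0226)]
[np.float64(0.0039), np.float64(-0.0016), np.float64(0.0226)]
```

Emit:
play_rows(moves=[{"offset": [0,0.0041,-0.0017],"rot": [0.024,0,0],"jaw": -1},{"offset": [0,0.0042,-0.0017],"rot": [0.024,0,0],"jaw": -1},{"offset": [0,0.0042,-0.0017],"rot": [0.024,0,0],"jaw": -1},{"offset": [0,0,0],"rot": [0,0,0],"jaw": -1},{"offset": [0,0,0],"rot": [0,0,0],"jaw": -1}])

```text
clock: 11.28
tool_pos: [0.4396, 0.2478, 0.0875]
ee_rot: [-0.274, 3.126, -0.067]
ft_force: [0.3, -0.5, -3.2]
grip_width: 0.0152
grasp_force: 60.6
```

```bash
python3 st.py
```

```text
11.275 [0.4396 0.2478 0.0875] 
 [[-0.9848 -0.1736  0.0069]
 [-0.1737  0.9839 -0.0421]
 [ 0.0006 -0.0427 -0.9991]] 
F [ 0.2766 -0.5036 -3.2223] [-0.1979 -0.0487  0.0006] 0.015231202573788306 60.60730576515198 yaw y 100.00374697388243
to target, tool axes, units [-0.002  -0.0036  0.0351]
```

Emit:
play_rows(moves=[{"offset": [0,-0.002,-0.004],"rot": [-0.013,0,0],"jaw": -1},{"offset": [0,-0.002,-0.004],"rot": [-0.014,0,0],"jaw": -1},{"offset": [0,0,0],"rot": [0,0,0],"jaw": -1}])

```text
clock: 11.65
tool_pos: [0.4405, 0.246, 0.0926]
ee_rot: [-0.272, 3.129, 0.003]
ft_force: [0.3, 0.1, -2.4]
grip_width: 0.0152
grasp_force: 60.6
```

```bash
python3 st.py
```

```text
11.65 [0.4405 0.246  0.0926] 
 [[-0.985  -0.1724  0.0008]
 [-0.1724  0.985   0.0022]
 [-0.0011  0.002  -1.    ]] 
F [ 0.3449  0.1025 -2.3894] [-0.0039 -0.0255 -0.0401] 0.015171066560789526 60.633569955825806 yaw y 99.9265665165414
to target, tool axes, units [-0.0008 -0.0012  0.0451]
```

Only the block's weight remains, so it is free. I'll lift to about 25 mm over the rim.

Emit:
play_rows(moves=[{"offset": [0,0,-0.01],"rot": [0,0,0],"jaw": -1},{"offset": [0,0,-0.014],"rot": [0,0,0],"jaw": -1},{"offset": [0,0,-0.014],"rot": [0,0,0],"jaw": -1},{"offset": [0,0,-0.014],"rot": [0,0,0],"jaw": -1},{"offset": [0,0,-0.01],"rot": [0,0,0],"jaw": -1},{"offset": [0,0,0],"rot": [0,0,0],"jaw": -1},{"offset": [0,0,0],"rot": [0,0,0],"jaw": -1},{"offset": [0,0,0],"rot": [0,0,0],"jaw": -1}])

```text
clock: 12.65
tool_pos: [0.4399, 0.246, 0.1224]
ee_rot: [0.274, -3.129, 0.0]
ft_force: [-0.4, 0.2, -3.0]
grip_width: 0.0153
grasp_force: 60.6
```

```bash
python3 st.py; python3 - <<'E'
from h import *
a=arm.get_image("side")[:,:,::-1]
cv2.imwrite("pics/c5.png",cv2.resize(a[235:375,225:335],(440,560),interpolation=2))
E
```

```text
12.65 [0.4399 0.246  0.1224] 
 [[-0.9848 -0.1735 -0.0005]
 [-0.1735  0.9848 -0.0003]
 [ 0.0005 -0.0002 -1.    ]] 
F [-0.3594  0.2466 -2.9847] [ 0.045   0.0133 -0.0153] 0.015330908911871503 60.63407778739929 yaw y 99.99042126217394
to target, tool axes, units [-0.002  -0.0013  0.1049]
```

View pics/c5.png

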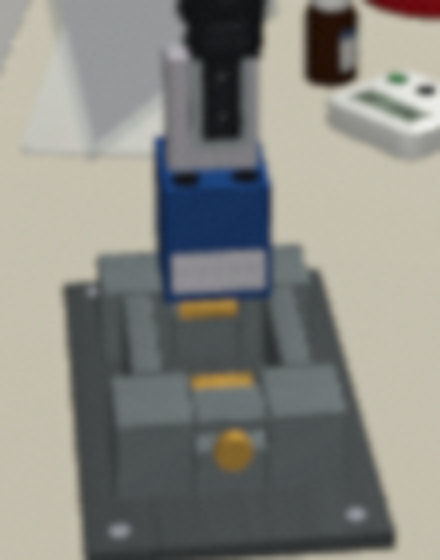

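The picture shows the block upright in the fingers, with its underside at about row 295, clear above the well. Both brass noses are visible at (210,310) and (222,382), and the dock is standing in place.

```bash
python3 -c "
from workcell import arm
print(arm.sign_off())"
```

```text
the job is handed in; nothing more can be done
None
```

The block was rocked free and handed in upright in the gripper, about 24 mm above the rim of its dock; the last picture shows the dock standing in place, and the hand-in call returned no verdict.

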